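# Rack the new test cassette in its graded slot

## Robot

A 6-joint arm with a two-finger parallel gripper is mounted at the origin on the work surface. World frame = base frame: x ahead of the robot, y to its left, z up, the work surface at z = 0. Lengths are in mm, angles in rad, forces in N, time in s.
With the tool pointing down it reaches from about 325 to 850 mm from the base axis. Payload 15.5 kg.
Tool frame: the origin (TCP) lies at the very end of the fingers, on their centre line; the grasp point (between the pads) lies 19 mm behind it (arm.grip_depth is the distance from the TCP to the grasp point, in mm); x points along the fingers, y is the direction in which the jaws open and shut, and the axes are right-handed (so a half turn about x gives the same grasp; the last joint's range is limited). The gripper opens to 91 mm and grips with 3 to 60 N. Pads are 32 mm wide; open, the fingers measure 118 mm over their backs; the gripper's body (76 mm by 178 mm) begins 60 mm behind the grasp point.
Start: joints at [-1.395, 0.494, 1.345, -0, 1.302, -0.096], TCP at [167.19, -602.224, 213.915] pointing down, gripper open.
Joint ranges: [-2.91, 2.91], [-0.82, 2.16], [0.22, 2.67], [-1.22, 4.37], [0.12, 2.79], [-3.08, 3.08]. Speed limits (rad/s): [1.89, 1.89, 2.57, 3.01, 3.01, 3.01].

## Interface

Orientations are given as [roll, pitch, yaw] about the fixed x, y, z axes, in that order (R = Rz(yaw) Ry(pitch) Rx(roll)).
In Python, from workcell import observe, vision, arm gives the robot as it stands. The module is installed in compiled form; this text tells all that it offers.
- The arm moves only by the shell command python3 -m crank 'ROWS' [FORCE]. ROWS is text: rows parted by semicolons, each of 5 numbers parted by spaces: the shift along the tool's x, y, z in mm, then the turn about the tool's x in degrees, then the opening in per cent of the stroke, from 0 (shut) to 100 (fully open). In form: x y z roll jaw; .... A call has 1 to 20 rows; each row is the pose to reach, as a shift and turn from the pose measured when the call began, along the tool's axes at that moment; what a row does not reach only later rows make up. A row lasts 1/12 s, in which the tool goes at most 41.7 mm and 7.16 degrees, less where a joint would pass 70% of its speed; a pose out of reach is approached as far as the arm can. A call with a gripper value outside its range is refused whole. The fingers move at their own pace and stop on an object; FORCE is the grip in N (left out, the last holds). Time passes only in rows, so rows that repeat a pose let the fingers close. It gives the time, the measured TCP pose, the force and the opening at its end, in the units of the state.
- observe(): the state, without advancing time (a new reading comes with each control period).
- vision.grab_frame(name): name is "scene" or "top"; returns a dict with "frame" (480x640x3 uint8, red, green, blue), "fov_y" (degrees; the focal length in pixels is half the picture's height over the tangent of half this angle, whatever the lens; pixels are square), "cx", "cy" (the principal point, pixels), "R" (3x3) and "t" (3): a world point X has camera coordinates R X + t. Camera axes: x right, y down, z forward; pixel columns grow to the right and rows downward; lengths in mm; the calibration is good to about 2 mm. A picture is of the moment at which its call begins. There is no depth.
- arm.hand_in(): hands the job in, once; it reports no verdict.
The state is a dict: "t": time; "joint_pos": joint angles; "qvel": joint speeds; "joint_efforts": joint torques, N m; "ee_pos": TCP position; "tcp_rot": TCP orientation; "ft_force": force on the tool from outside, world axes, zero at the start; "wrist_torque": the same for the moment, N m; "opening": finger opening in mm.
Only numpy, scipy, OpenCV 4.12 (cv2) and the standard library are available. Lean on these libraries where they do the work, as an engineer would, in place of code of your own. Each camera call takes 0.05 s, during which the arm holds its last target.

## Task

Take the test cassette that stands in the dock's blue-rimmed bay and put it away upright in the graded rack, fully home in the narrowest slot that takes its foot: begin by setting the foot on the narrowest slot and step up slot by slot until the first one accepts it. Feel for it gently, do not force the foot against the rack, then let go. Leave the other two cassettes, the bottle and the cup where they are.

Things in the scene. Friction and masses are not known exactly. Their poses are not given: they have to be found in the camera images.
- cassette_a_mid (a point): Centre of the casing of a white test cassette, one of three alike from above: casing 44 (local x) by 40 (y) by 55 mm tall, green strip on top; this point is 27.5 mm above its underside. Centred below: a black collar 8 mm tall, then a grey foot 22 mm tall, both 36 mm long (x). Stands in a dock bay, z up, casing's underside on the dock's top. Grip it across y (40 mm). About 0.1 kg.
- cassette_b_mid (a point): Centre of the casing of a white test cassette, one of three alike from above: casing 44 (local x) by 40 (y) by 55 mm tall, green strip on top; this point is 27.5 mm above its underside. Centred below: a black collar 8 mm tall, then a grey foot 22 mm tall, both 36 mm long (x). Stands in a dock bay, z up, casing's underside on the dock's top. Grip it across y (40 mm). About 0.1 kg.
- cassette_c_mid (a point): Centre of the casing of a white test cassette, one of three alike from above: casing 44 (local x) by 40 (y) by 55 mm tall, green strip on top; this point is 27.5 mm above its underside. Centred below: a black collar 8 mm tall, then a grey foot 22 mm tall, both 36 mm long (x). Stands in a dock bay, z up, casing's underside on the dock's top. Grip it across y (40 mm). About 0.1 kg.
- blue_bay (a point): Centre of the blue-rimmed bay of the white dock, level with the dock's top, 38 mm above the table, z up. The dock is fixed, 204 (local x) by 80 mm (y), with three open bays, each 40 (x) by 29 mm (y), 33 mm deep; the other two lie at local x = -68 and -136 mm from this one. A cassette stands in each; the one here is to be put away.
- slot0 (a point): Centre of the mouth of rack slot 0 (the narrowest, too narrow for all three cassettes; 1 black dot on the rim), level with its bed's flat top. 5 mm wide (local y), 40 mm long (local x), 34 mm deep, square edges, closed ends, z up.
- slot1 (a point): Centre of the mouth of rack slot 1 (second narrowest; 2 black dots on the rim), level with its bed's flat top. 11 mm wide (local y), 40 mm long (local x), 34 mm deep, square edges, closed ends, z up.
- slot2 (a point): Centre of the mouth of rack slot 2 (third; 3 black dots on the rim), level with its bed's flat top. 17 mm wide (local y), 40 mm long (local x), 34 mm deep, square edges, closed ends, z up.
- slot3 (a point): Centre of the mouth of rack slot 3 (the widest; 4 black dots on the rim), level with its bed's flat top. 23 mm wide (local y), 40 mm long (local x), 34 mm deep, square edges, closed ends, z up.
- rack: The grey graded rack, fixed; origin under its middle, z up. Its bed, 72 (local x) by 158 mm (y), flat top 54 mm up, floats on springs: pressed, it sinks 1 mm per 2 N, 10 mm at most, then is hard. Slots 0 to 3, narrowest to widest, at local y = -51, -17, 17, 51 mm. Fully home = foot all in the slot, collar resting on the bed's top, casing's underside 8 mm above it.
- cassette_a: Same cassette as cassette_a_mid; origin at the centre of the foot's underside, 57.5 mm below that point. The foot's thickness (local y) differs between the three, unmarked: 1.5 mm less than the width of slot 1, 2 or 3, and 4.5 mm too thick for the next narrower. The collar is 4 mm wider than that slot, so it stops on the rack's top, but drops into any wider slot.
- cassette_b: Same cassette as cassette_b_mid; origin at the centre of the foot's underside, 57.5 mm below that point. The foot's thickness (local y) differs between the three, unmarked: 1.5 mm less than the width of slot 1, 2 or 3, and 4.5 mm too thick for the next narrower. The collar is 4 mm wider than that slot, so it stops on the rack's top, but drops into any wider slot.
- cassette_c: Same cassette as cassette_c_mid; origin at the centre of the foot's underside, 57.5 mm below that point. The foot's thickness (local y) differs between the three, unmarked: 1.5 mm less than the width of slot 1, 2 or 3, and 4.5 mm too thick for the next narrower. The collar is 4 mm wider than that slot, so it stops on the rack's top, but drops into any wider slot.
- reagent_bottle: Closed bottle, 52 mm across, 115 mm tall, blue cap, standing on the table; origin at the centre of its underside. To be left alone.
- sample_cup: White open cup, 60 mm across the rim, 60 mm tall, standing on the table; origin at the centre of its underside. To be left alone.
There are look-alikes about, which are no part of the job. What is shaped like the cassette_b but purple is not meant. What is shaped like the rack but pink is not meant.

How it is judged (in metres and radians):
On the way, in this order (a step that is already met when the one before it is completed fails the run):
1. the cassette of the blue bay is lifted out of it (distance between each of cassette_a_mid, cassette_b_mid, cassette_c_mid and blue_bay above 0.06 m), for 0.1 s.
2. its foot is set on the narrowest slot (within 12 mm of its centre, upright, touching the rack) (((horizontal distance between cassette_a_mid and slot0 below 0.012 m and contact force between cassette_a and rack above 0.5 N and angle between cassette_a_mid's own z axis and vertical below 0.2 rad) or (horizontal distance between cassette_b_mid and slot0 below 0.012 m and contact force between cassette_b and rack above 0.5 N and angle between cassette_b_mid's own z axis and vertical below 0.2 rad) or (horizontal distance between cassette_c_mid and slot0 below 0.012 m and contact force between cassette_c and rack above 0.5 N and angle between cassette_c_mid's own z axis and vertical below 0.2 rad))), for 0.1 s.
3. it stands fully home in the narrowest slot that accepts it (((((horizontal distance between cassette_a_mid and slot1 below 0.006 m and z of cassette_a_mid in the frame of slot1 between 0.0325 and 0.0385 m) or (horizontal distance between cassette_a_mid and slot2 below 0.006 m and z of cassette_a_mid in the frame of slot2 between 0.0325 and 0.0385 m) or (horizontal distance between cassette_a_mid and slot3 below 0.006 m and z of cassette_a_mid in the frame of slot3 between 0.0325 and 0.0385 m)) and angle between cassette_a_mid's own z axis and vertical below 0.07 rad and linear speed of cassette_a below 0.01 m/s) or (((horizontal distance between cassette_b_mid and slot1 below 0.006 m and z of cassette_b_mid in the frame of slot1 between 0.0325 and 0.0385 m) or (horizontal distance between cassette_b_mid and slot2 below 0.006 m and z of cassette_b_mid in the frame of slot2 between 0.0325 and 0.0385 m) or (horizontal distance between cassette_b_mid and slot3 below 0.006 m and z of cassette_b_mid in the frame of slot3 between 0.0325 and 0.0385 m)) and angle between cassette_b_mid's own z axis and vertical below 0.07 rad and linear speed of cassette_b below 0.01 m/s) or (((horizontal distance between cassette_c_mid and slot1 below 0.006 m and z of cassette_c_mid in the frame of slot1 between 0.0325 and 0.0385 m) or (horizontal distance between cassette_c_mid and slot2 below 0.006 m and z of cassette_c_mid in the frame of slot2 between 0.0325 and 0.0385 m) or (horizontal distance between cassette_c_mid and slot3 below 0.006 m and z of cassette_c_mid in the frame of slot3 between 0.0325 and 0.0385 m)) and angle between cassette_c_mid's own z axis and vertical below 0.07 rad and linear speed of cassette_c below 0.01 m/s))), for 0.2 s.
At the end, for the whole second after the job is handed in: The blue bay's cassette stands released and at rest in the narrowest slot that takes it: centre within 6 mm of the slot's from above, its collar within 3 mm of resting on the rack's top, upright within 0.07 rad. The other two are upright in the dock, within 15 mm of where they were ((((((horizontal distance between cassette_a_mid and slot1 below 0.006 m and z of cassette_a_mid in the frame of slot1 between 0.0325 and 0.0385 m) or (horizontal distance between cassette_a_mid and slot2 below 0.006 m and z of cassette_a_mid in the frame of slot2 between 0.0325 and 0.0385 m) or (horizontal distance between cassette_a_mid and slot3 below 0.006 m and z of cassette_a_mid in the frame of slot3 between 0.0325 and 0.0385 m)) and angle between cassette_a_mid's own z axis and vertical below 0.07 rad and linear speed of cassette_a below 0.01 m/s) and (distance of cassette_b_mid from where it was at the start of the episode below 0.015 m and angle between cassette_b_mid's own z axis and vertical below 0.2 rad and horizontal distance between cassette_b_mid and blue_bay above 0.035 m) and (distance of cassette_c_mid from where it was at the start of the episode below 0.015 m and angle between cassette_c_mid's own z axis and vertical below 0.2 rad and horizontal distance between cassette_c_mid and blue_bay above 0.035 m)) or ((((horizontal distance between cassette_b_mid and slot1 below 0.006 m and z of cassette_b_mid in the frame of slot1 between 0.0325 and 0.0385 m) or (horizontal distance between cassette_b_mid and slot2 below 0.006 m and z of cassette_b_mid in the frame of slot2 between 0.0325 and 0.0385 m) or (horizontal distance between cassette_b_mid and slot3 below 0.006 m and z of cassette_b_mid in the frame of slot3 between 0.0325 and 0.0385 m)) and angle between cassette_b_mid's own z axis and vertical below 0.07 rad and linear speed of cassette_b below 0.01 m/s) and (distance of cassette_a_mid from where it was at the start of the episode below 0.015 m and angle between cassette_a_mid's own z axis and vertical below 0.2 rad and horizontal distance between cassette_a_mid and blue_bay above 0.035 m) and (distance of cassette_c_mid from where it was at the start of the episode below 0.015 m and angle between cassette_c_mid's own z axis and vertical below 0.2 rad and horizontal distance between cassette_c_mid and blue_bay above 0.035 m)) or ((((horizontal distance between cassette_c_mid and slot1 below 0.006 m and z of cassette_c_mid in the frame of slot1 between 0.0325 and 0.0385 m) or (horizontal distance between cassette_c_mid and slot2 below 0.006 m and z of cassette_c_mid in the frame of slot2 between 0.0325 and 0.0385 m) or (horizontal distance between cassette_c_mid and slot3 below 0.006 m and z of cassette_c_mid in the frame of slot3 between 0.0325 and 0.0385 m)) and angle between cassette_c_mid's own z axis and vertical below 0.07 rad and linear speed of cassette_c below 0.01 m/s) and (distance of cassette_a_mid from where it was at the start of the episode below 0.015 m and angle between cassette_a_mid's own z axis and vertical below 0.2 rad and horizontal distance between cassette_a_mid and blue_bay above 0.035 m) and (distance of cassette_b_mid from where it was at the start of the episode below 0.015 m and angle between cassette_b_mid's own z axis and vertical below 0.2 rad and horizontal distance between cassette_b_mid and blue_bay above 0.035 m)))); the robot touches nothing.
It fails at once if a cassette is pressed against the rack with more than 25 N (contact force between any of cassette_a, cassette_b, cassette_c and rack above 25 N).
It fails at once if the bottle or the cup is moved by more than 30 mm or tipped (distance of any of reagent_bottle, sample_cup from where it was at the start of the episode above 0.03 m or angle between any of reagent_bottle, sample_cup's own z axis and vertical above 0.4 rad).
It also fails if it takes over 58 s, if anything falls off the work surface, if the arm or the gripper's body presses on something with over 40 N, if the wrist force passes 120 N, or if a joint passes its speed limit or range.

## Working session

There is one attempt and no reset: what is moved stays moved. The work goes in short steps, Python scripts to look and compute and a shell command to move; the robot and the scene stay as the last step left them, time stands still between calls to the robot, and variables do not carry over. Pictures are saved under pics/ and viewed, and the job is handed in when it is done.

```bash
mkdir -p pics; python3 - <<'E'
from workcell import observe, vision, arm
import cv2
print(observe())
for n in ("scene","top"):
    f=vision.grab_frame(n); print(n,f["fov_y"],f["cx"],f["cy"],f["R"],f["t"])
    cv2.imwrite(f"pics/{n}0.png",f["frame"][:,:,::-1])
E
```

```text
{'t': 0.0, 'joint_pos': array([-1.39549798e+00,  4.94217015e-01,  1.34616461e+00, -2.21734718e-06,
        1.30252436e+00, -9.55105743e-02]), 'qvel': array([ 0.00090061,  0.00111918, -0.00193377,  0.00103349,  0.00073114,
       -0.00083897]), 'joint_efforts': array([ 1.41554334e-03, -8.78811622e+01, -3.81858230e+01,  7.07985694e-02,
        5.32671623e-02, -1.49654188e-04]), 'ee_pos': array([ 167.11850489, -601.81728892,  213.30590635]), 'tcp_rot': array([-1.66467954,  1.569483  ,  1.74772263]), 'ft_force': array([-0.30974158,  0.60894652, -0.01919945]), 'wrist_torque': array([ 0.01729404,  0.03956688, -0.09218444]), 'opening': 91.04571878112084}
scene 52.045552342568385 319.5301320701354 240.1238613569377 [[ 0.41584493  0.90943473 -0.0012101 ]
 [ 0.77939795 -0.35706979 -0.51482036]
 [-0.4686276   0.21314229 -0.85729723]] [-156.64352899 -480.00647016 1432.51364053]
top 45.380557029322084 322.44080173070984 245.93094523644112 [[-0.01933459 -0.99979636  0.00578004]
 [-0.9806064   0.01783514 -0.19517428]
 [ 0.19503145 -0.00944156 -0.98075154]] [ -86.17822366  613.72278383 1082.05277918]
```

View pics/scene0.png

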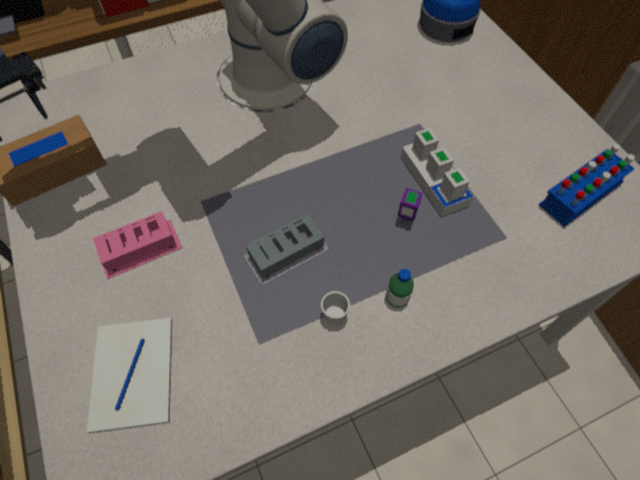

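View pics/top0.png

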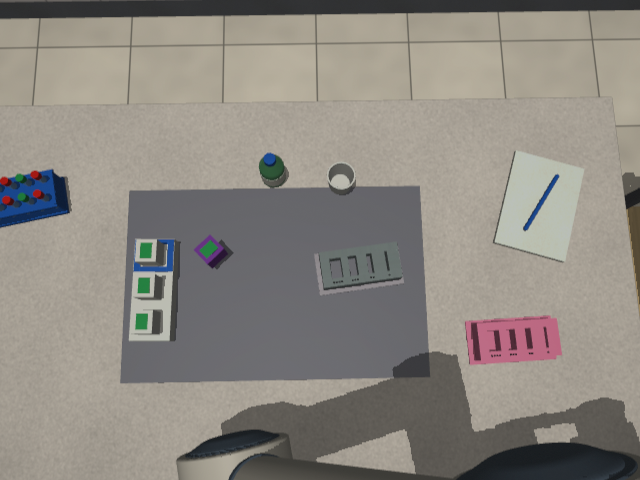

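The scene view shows the three white cassettes at (427,142), (440,160) and (456,182), with the blue rim around the last one. The top view puts them at (147,321), (147,286) and (152,252). A purple look-alike stands at top (211,250). The grey rack is at top (360,267) and a pink look-alike rack at (514,340). Next I'll take close crops.

```bash
python3 - <<'E'
import cv2, numpy as np
t=cv2.imread("pics/top0.png"); s=cv2.imread("pics/scene0.png")
r=lambda a,x,y,w,h:cv2.resize(a[y:y+h,x:x+w],(400,300),interpolation=cv2.INTER_CUBIC)
# 4:3 crops
o=np.vstack([np.hstack([r(t,100,225,160,120),r(t,300,230,120,90)]),np.hstack([r(s,370,120,120,90),r(s,235,205,100,75)])])
cv2.imwrite("pics/crop0.png",o)
E
```

```text
(no output)
```

View pics/crop0.png

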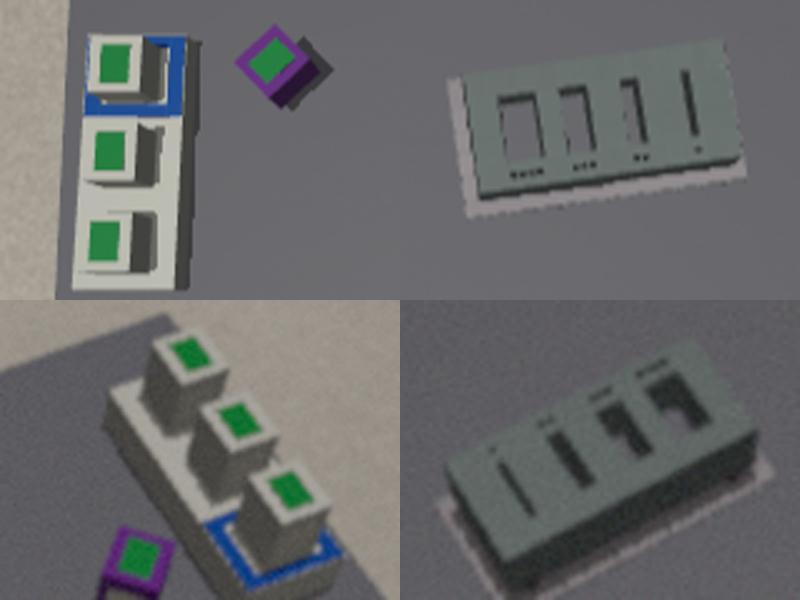

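```bash
cat > h.py <<'E'
import numpy as np, cv2
from workcell import observe, vision, arm
def K(f):
    F=240/np.tan(np.radians(f["fov_y"])/2); return F,f["cx"],f["cy"]
def cast(f,px,z):
    F,cx,cy=K(f); R=np.array(f["R"]); t=np.array(f["t"]); px=np.atleast_2d(np.float64(px))
    d=np.c_[(px[:,0]-cx)/F,(px[:,1]-cy)/F,np.ones(len(px))]@R; c=-R.T@t
    return c+d*((z-c[2])/d[:,2])[:,None]
def proj(f,X):
    F,cx,cy=K(f); p=np.atleast_2d(X)@np.array(f["R"]).T+np.array(f["t"])
    return np.c_[F*p[:,0]/p[:,2]+cx,F*p[:,1]/p[:,2]+cy]
def rect(f,m,z):
    c=max(cv2.findContours(m,cv2.RETR_EXTERNAL,cv2.CHAIN_APPROX_NONE)[0],key=cv2.contourArea)
    w=cast(f,c[:,0,:],z)[:,:2].astype(np.float32)
    return cv2.minAreaRect(w)
E
python3 - <<'E'
from h import *
for n in ("top","scene"):
    f=vision.grab_frame(n); im=f["frame"]; hsv=cv2.cvtColor(im,cv2.COLOR_RGB2HSV)
    g=((hsv[...,0]>50)&(hsv[...,0]<75)&(hsv[...,1]>130)&(hsv[...,2]>80)).astype(np.uint8)
    k,l,st,c=cv2.connectedComponentsWithStats(g)
    for i in range(1,k):
        if st[i,4]>60:
            print(n,"green",c[i].round(1),st[i,4],cast(f,c[i],93)[0].round(1), [np.round(v,2) for v in rect(f,(l==i).astype(np.uint8),93)])
    b=((hsv[...,0]>100)&(hsv[...,0]<120)&(hsv[...,1]>150)).astype(np.uint8)
    k,l,st,c=cv2.connectedComponentsWithStats(b)
    for i in range(1,k):
        if st[i,4]>60: print(n,"blue",c[i].round(1),st[i,4],[np.round(v,2) for v in rect(f,(l==i).astype(np.uint8),38)])
    for p in ([360,255],[325,265]) if n=="top" else ([285,255],[270,235]): print(n,p,im[p[1],p[0]],hsv[p[1],p[0]])
E
```

```text
top green [208.3 248.6] 150 [604.4 123.   93. ] [array([604.08, 123.02]), array([19.66, 28.65]), np.float64(45.56)]
top green [145.2 250.1] 162 [603.6 244.3  93. ] [array([603.83, 244.15]), array([20.84, 27.47]), np.float64(88.95)]
top green [143.2 285.1] 160 [535.7 245.3  93. ] [array([535.97, 245.19]), array([20.36, 26.82]), np.float64(88.93)]
top green [141.1 321. ] 164 [467.8 246.5  93. ] [array([467.86, 246.41]), array([20.47, 26.17]), np.float64(88.91)]
top blue [269.3 159.3] 127 [array([804.01,  10.36]), array([25.11, 26.47]), np.float64(89.82)]
top blue [ 34.5 199.8] 2235 [array([731.04, 499.86]), array([ 98.81, 139.2 ]), np.float64(11.42)]
top blue [540.6 202.1] 217 [array([ 701.28, -551.07]), array([  6.63, 138.98]), np.float64(55.66)]
top blue [160.  259.5] 353 [array([604.19, 243.78]), array([76.88, 61.65]), np.float64(88.96)]
top [360, 255] [105 114 111] [ 80  20 114]
top [325, 265] [106 115 113] [ 83  20 115]
scene green [456.7 176.6] 68 [601.9 241.5  93. ] [array([601.83, 241.51]), array([17.72, 24.01]), np.float64(89.82)]
scene green [411.3 197. ] 85 [608.4 118.5  93. ] [array([608.08, 118.94]), array([19.25, 26.23]), np.float64(42.36)]
scene blue [452.3   8.9] 1003 [array([ 10.54, 624.66]), array([177.26, 105.84]), np.float64(65.32)]
scene blue [ 37.5 148.5] 762 [array([  53.53, -632.86]), array([ 49.03, 132.06]), np.float64(8.61)]
scene blue [582.  192.6] 2072 [array([722.21, 545.37]), array([ 87.61, 270.49]), np.float64(11.37)]
scene blue [449.4 196.3] 164 [array([602.61, 241.09]), array([75.06, 61.44]), np.float64(89.41)]
scene blue [404.  274.9] 124 [array([749.6 ,  28.66]), array([26.21, 28.47]), np.float64(84.79)]
scene blue [129.2 374.8] 210 [array([ 714.88, -556.24]), array([  5.69, 135.49]), np.float64(55.58)]
scene [285, 255] [ 94 104 102] [ 84  25 104]
scene [270, 235] [74 80 80] [90 19 80]
```

```bash
python3 - <<'E'
from h import *
for n in ("top","scene"):
    f=vision.grab_frame(n); im=f["frame"]; hsv=cv2.cvtColor(im,cv2.COLOR_RGB2HSV).astype(int)
    box=(300,230,420,310) if n=="top" else (235,205,335,290)
    m=np.zeros(im.shape[:2],np.uint8); x0,y0,x1,y1=box
    m[y0:y1,x0:x1]=((im[...,1].astype(int)-im[...,0]>=5)&(im[...,2]>70))[y0:y1,x0:x1]
    m=cv2.morphologyEx(m,cv2.MORPH_OPEN,np.ones((3,3),np.uint8))
    r=rect(f,m,54);print(n,[np.round(v,2) for v in r])
    o=im[:,:,::-1].copy()
    cs=cv2.findContours(m,cv2.RETR_EXTERNAL,cv2.CHAIN_APPROX_NONE)[0]; cv2.drawContours(o,cs,-1,(0,0,255),1)
    cv2.imwrite(f"pics/rack_{n}.png",cv2.resize(o[y0:y1,x0:x1],None,fx=6,fy=6,interpolation=cv2.INTER_NEAREST))
E
```

```text
top [array([ 574.69, -171.96]), array([ 72.88, 158.33]), np.float64(7.1)]
scene [array([ 570.96, -144.1 ]), array([71.93, 98.06]), np.float64(5.61)]
```

View pics/rack_top.png

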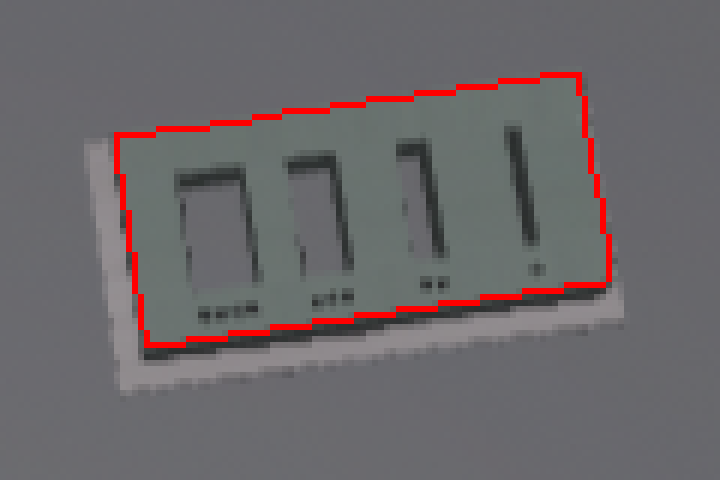

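View pics/rack_scene.png

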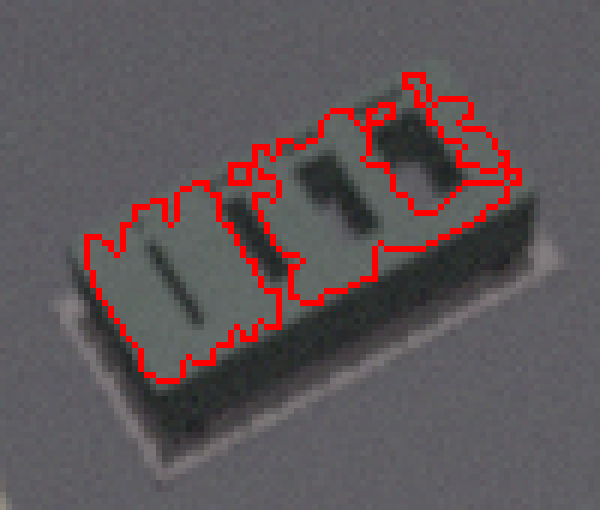

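```bash
cat >> h.py <<'E'
from scipy.spatial.transform import Rotation as Ro
def goto(x,y,z,yaw=None):
    """rows needed: tool-frame shift + roll deg; yaw = world angle (deg) of tool y axis mod 180"""
    s=observe(); R=Ro.from_euler('xyz',s["tcp_rot"]).as_matrix()
    d=R.T@(np.array([x,y,z])-s["ee_pos"]); 
    print("t",round(s["t"],2),"ee",s["ee_pos"].round(2),"tilt",np.degrees(np.arccos(-R[2,0])).round(2),"ft",s["ft_force"].round(2),"op",round(s["opening"],2))
    ya=np.degrees(np.arctan2(R[1,1],R[0,1])); print("toolaxes x,y,z",R.T.round(3).tolist(),"yang",ya.round(2))
    if yaw is not None:
        e=(yaw-ya+90)%180-90; print("shift",d.round(2),"roll",-e)  # tool x down
    else: print("shift",d.round(2))
E
python3 - <<'E'
from h import *
goto(603,243.3,200,89.07)
f=vision.grab_frame("top");im=f["frame"]
v=im[...,1].astype(float)
# slot0 dark
m=np.zeros(v.shape,np.uint8); m[248:275,380:392]=v[248:275,380:392]<85
k,l,st,c=cv2.connectedComponentsWithStats(m);print(st,c)
for i in range(1,k): print(cast(f,c[i],54).round(1))
r=rect(f,m,54);print(r)
f=vision.grab_frame("scene");v=f["frame"][...,1].astype(float)
m=np.zeros(v.shape,np.uint8); m[243:262,257:271]=v[243:262,257:271]<75
k,l,st,c=cv2.connectedComponentsWithStats(m);print(st,c)
for i in range(1,k): print(cast(f,c[i],54).round(1))
E
```

```text
t 0.3 ee [ 167.17 -602.12  213.72] tilt 0.02 ft [0.36 0.04 0.09] op 91.21
toolaxes x,y,z [[-0.0, 0.0, -1.0], [0.267, -0.964, -0.0], [-0.964, -0.267, -0.0]] yang -74.49
shift [  14.01 -698.03 -646.09] roll 16.444756135765175
[[     0      0    640    480 307148]
 [   384    251      6     20     51]
 [   389    274      1      1      1]] [[319.48865693 239.49647727]
 [386.45098039 260.03921569]
 [389.         274.        ]]
[[ 582.3 -224.8   54. ]]
[[ 554.1 -228.7   54. ]]
((581.5993041992188, -224.86875915527344), (39.05397033691406, 4.946547508239746), 7.03281307220459)
[[     0      0    640    480 307169]
 [   260    246      9     13     31]] [[319.50560441 239.49871895]
 [263.96774194 252.19354839]]
[[ 581.6 -226.    54. ]]
```

```bash
python3 -m crank '0 -698 -646 16.4 100;0 -698 -646 16.4 100;0 -698 -646 16.4 100;0 -698 -646 16.4 100;0 -698 -646 16.4 100;0 -698 -646 16.4 100;0 -698 -646 16.4 100;0 -698 -646 16.4 100;0 -698 -646 16.4 100;0 -698 -646 16.4 100;0 -698 -646 16.4 100;0 -698 -646 16.4 100;0 -698 -646 16.4 100;0 -698 -646 16.4 100;0 -698 -646 16.4 100;0 -698 -646 16.4 100;0 -698 -646 16.4 100;0 -698 -646 16.4 100;0 -698 -646 16.4 100;0 -698 -646 16.4 100' 
python3 - <<'E'
from h import *
goto(603,243.3,150,89.07)
E
```

```text
t: 2.07
ee_pos: [549.5, 140.8, 214.1]
tcp_rot: [-2.638, 1.57, 0.488]
ft_force: [1.6, -0.2, 0.6]
opening: 91.2
t 2.07 ee [549.53 140.79 214.07] tilt 0.02 ft [ 1.6  -0.19  0.64] op 91.21
toolaxes x,y,z [[0.0, 0.0, -1.0], [-0.015, -1.0, -0.0], [-1.0, 0.015, -0.0]] yang -90.86
shift [  64.1  -103.29  -51.9 ] roll 0.06574260516430286
```

```bash
python3 -m crank '40 -103 -52 0 100;40 -103 -52 0 100;40 -103 -52 0 100;40 -103 -52 0 100;40 -103 -52 0 100;40 -103 -52 0 100' 
python3 - <<'E'
from h import *
goto(603,243.3,47,89.07)
f=vision.grab_frame("top");print("cam",-np.array(f["R"]).T@f["t"])
a=cv2.resize(f["frame"][200:350,80:280],(800,600))
cv2.imwrite("pics/a1.png",a[:,:,::-1])
g=vision.grab_frame("scene");print("cam",-np.array(g["R"]).T@g["t"])
cv2.imwrite("pics/a2.png",cv2.resize(g["frame"][90:240,380:580],(800,600))[:,:,::-1])
E
```

```text
t: 2.57
ee_pos: [602.8, 242.8, 173.9]
tcp_rot: [0.654, 1.57, -2.502]
ft_force: [0.3, 0.2, -0.0]
opening: 91.2
t 2.57 ee [602.76 242.8  173.92] tilt 0.02 ft [ 0.32  0.21 -0.03] op 91.19
toolaxes x,y,z [[-0.0, -0.0, -1.0], [-0.015, -1.0, 0.0], [-1.0, 0.015, 0.0]] yang -90.84
shift [126.92  -0.54  -0.27] roll 0.09046573309797168
cam [ 389.11994861  -86.89023915 1181.50595025]
cam [1110.57090946 -334.26797686  980.78331531]
```

View pics/a2.png

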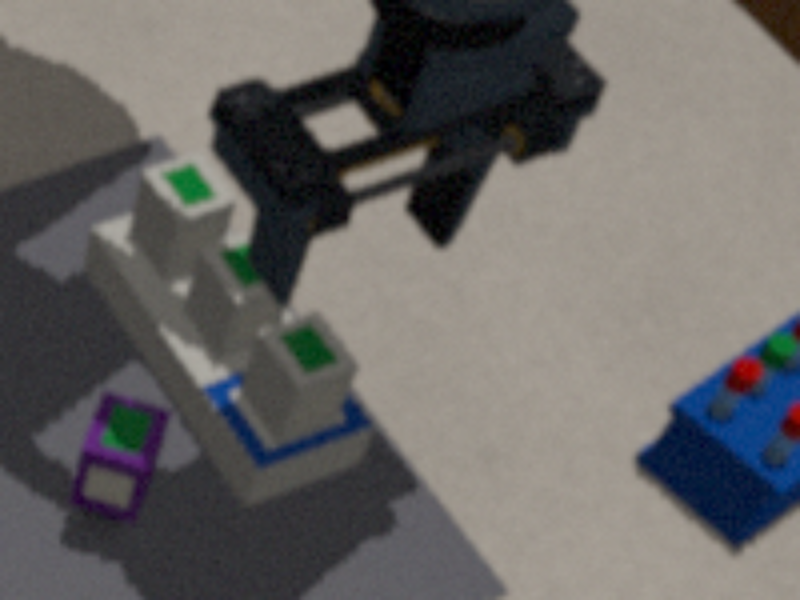

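The fingers straddle the blue-rimmed cassette: its casing is at about (300,370) in the crop, and the neighbours and the purple piece at (120,440) are clear. Next I'll descend and close.

```bash
python3 -m crank '40 -0.5 -0.3 0 100;80 -0.5 -0.3 0 100;110 -0.5 -0.3 0 100;127 -0.5 -0.3 0 100;127 -0.5 -0.3 0 100;127 -0.5 -0.3 0 100' 15 && python3 -m crank '0 0 0 0 60;0 0 0 0 40;0 0 0 0 30;0 0 0 0 30;0 0 0 0 30;0 0 0 0 30;0 0 0 0 30;0 0 0 0 30' 15
```

```text
t: 3.17
ee_pos: [603.3, 241.7, 48.2]
tcp_rot: [2.763, 1.571, -0.396]
ft_force: [1.0, -0.1, 0.3]
opening: 91.1
t: 3.83
ee_pos: [603.2, 241.7, 48.2]
tcp_rot: [2.603, 1.571, -0.556]
ft_force: [0.8, 0.1, 0.1]
opening: 40.6
```

```bash
python3 -m crank '-20 0 0 0 30;-50 0 0 0 30;-85 0 0 0 30;-120 0 0 0 30;-120 0 0 0 30;-120 0 0 0 30;-120 0 0 0 30;-120 0 0 0 30' 15
python3 - <<'E'
from h import *
goto(582,-223,160,97.1)
f=vision.grab_frame("top"); cv2.imwrite("pics/b1.png",cv2.resize(f["frame"][200:350,80:280],(800,600))[:,:,::-1])
# rack slot edges refined: sample along rack y profile
im=cv2.GaussianBlur(f["frame"][...,1],(0,0),.6).astype(np.float32)
C=np.array([574.7,-172.]);a=np.radians(7.1);ux=np.array([np.cos(a),np.sin(a)]);uy=np.array([-ux[1],ux[0]])
ys=np.arange(-90,90,1.)
prof=0
for x in np.arange(-8,9,2.):
    P=C+x*ux+ys[:,None]*uy; q=proj(f,np.c_[P,np.full(len(ys),54.)]).astype(np.float32)
    prof=prof+cv2.remap(im,q[:,0].copy(),q[:,1].copy(),cv2.INTER_CUBIC).ravel()/9
for i in range(0,len(ys),12): print(int(ys[i]),prof[i:i+12].astype(int))
xs=np.arange(-45,46,1.);prof=0
for y in (-34,0,34): 
    P=C+xs[:,None]*ux+y*uy; q=proj(f,np.c_[P,np.full(len(xs),54.)]).astype(np.float32)
    prof=prof+cv2.remap(im,q[:,0].copy(),q[:,1].copy(),cv2.INTER_CUBIC).ravel()/3
print("x")
for i in range(0,len(xs),12): print(int(xs[i]),prof[i:i+12].astype(int))
E
```

```text
t: 4.5
ee_pos: [602.3, 241.5, 166.7]
tcp_rot: [0.348, 1.568, -2.81]
ft_force: [-0.5, 0.2, -1.5]
opening: 39.6
t 4.5 ee [602.32 241.47 166.67] tilt 0.14 ft [-0.51  0.21 -1.46] op 39.56
toolaxes x,y,z [[-0.002, -0.001, -1.0], [-0.017, -1.0, 0.001], [-1.0, 0.017, 0.002]] yang -90.97
shift [  7.09 464.74  12.43] roll -8.070947368174245
-90 [110 111 111 111 111 111 110 111 111 114 118 121]
-78 [122 122 122 122 122 122 122 122 122 122 122 122]
-66 [122 122 122 122 122 122 122 122 119 110  92  73]
-54 [ 61  59  68  86 104 116 121 122 122 122 122 122]
-42 [122 122 122 122 122 122 122 122 122 122 122 122]
-30 [123 123 122 118 108  91  73  63  66  79  95 106]
-18 [111 112 112 112 113 116 120 122 123 123 123 122]
-6 [122 123 123 123 123 123 123 123 123 123 120 111]
6 [ 94  77  71  79  93 105 111 113 113 113 113 113]
18 [113 113 113 113 114 115 118 121 122 123 123 123]
30 [123 123 123 124 123 120 111  96  85  85  95 105]
42 [111 113 113 113 113 113 113 113 113 113 113 113]
54 [113 114 113 112 108 102 101 109 118 122 124 124]
66 [124 124 124 124 124 124 124 124 124 124 123 119]
78 [111 104 112 130 144 149 152 152 151 147 140 130]
x
-45 [150 149 143 131 113  89  69  64  73  88 103 115]
-33 [122 124 124 124 124 124 124 124 123 123 123 124]
-21 [124 124 125 125 125 124 124 123 123 123 123 123]
-9 [123 123 122 122 122 122 122 122 123 123 123 123]
3 [123 123 123 123 123 123 123 123 123 124 124 124]
15 [124 124 124 124 123 123 123 123 122 122 122 122]
27 [122 122 122 122 122 122 122 121 120 118 115 113]
39 [112 111 111 111 111 111 112]
```

View pics/b1.png

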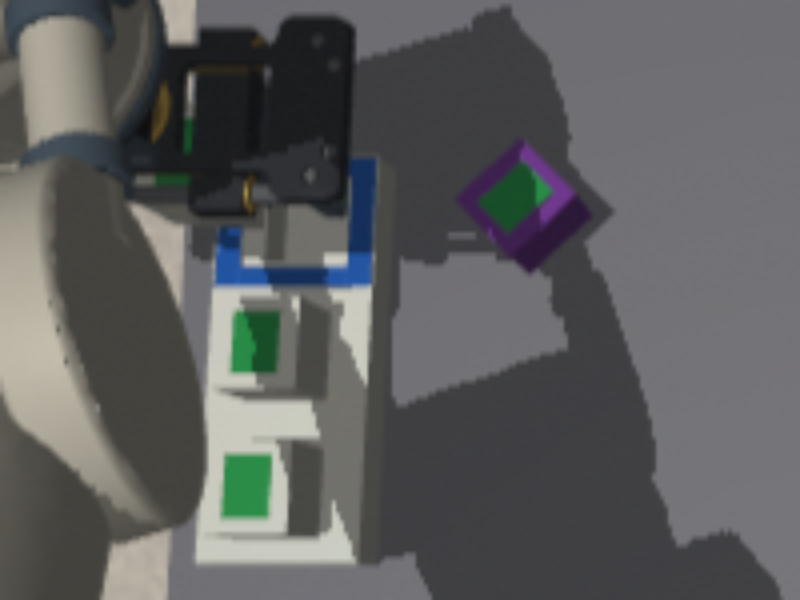

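```bash
python3 -m crank '0 466 13 -8 30;0 466 13 -8 30;0 466 13 -8 30;0 466 13 -8 30;0 466 13 -8 30;0 466 13 -8 30;0 466 13 -8 30;0 466 13 -8 30;0 466 13 -8 30;0 466 13 -8 30;0 466 13 -8 30;0 466 13 -8 30;0 466 13 -8 30;0 466 13 -8 30;0 466 13 -8 30;0 466 13 -8 30' 15
python3 - <<'E'
from h import *
goto(581.2,-224.5,110,97.1)
for n in("top","scene"):
    f=vision.grab_frame(n); x,y=(300,200) if n=="top" else (200,140)
    cv2.imwrite(f"pics/c{n}.png",cv2.resize(f["frame"][y:y+120,x:x+160],(800,600),interpolation=cv2.INTER_CUBIC)[:,:,::-1])
E
```

```text
t: 5.88
ee_pos: [581.4, -222.9, 166.6]
tcp_rot: [-0.043, 1.568, -3.061]
ft_force: [0.1, -1.0, -2.1]
opening: 40.2
t 5.88 ee [ 581.42 -222.91  166.65] tilt 0.19 ft [ 0.08 -0.97 -2.13] op 40.21
toolaxes x,y,z [[-0.003, -0.0, -1.0], [0.124, -0.992, -0.0], [-0.992, -0.124, 0.003]] yang -82.9
shift [56.65  1.56  0.24] roll 0.0012134227182514223
```

View pics/ctop.png

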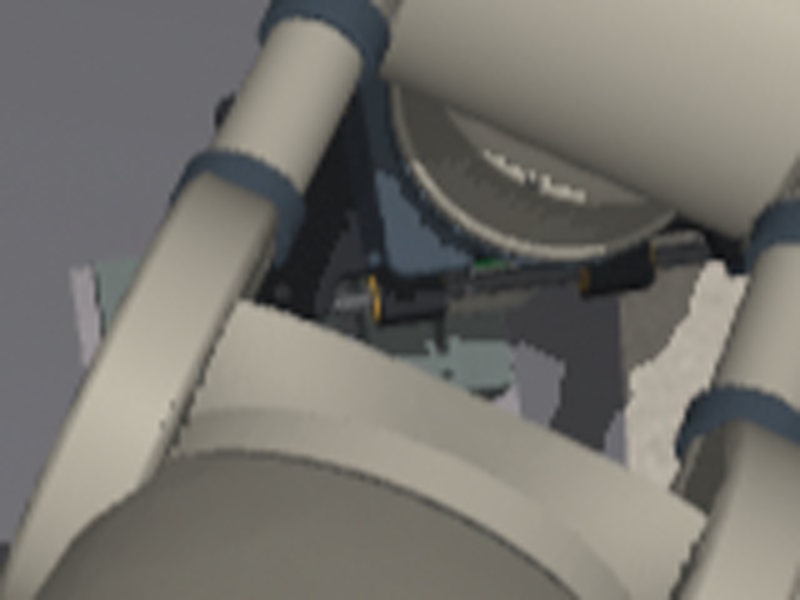

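View pics/cscene.png

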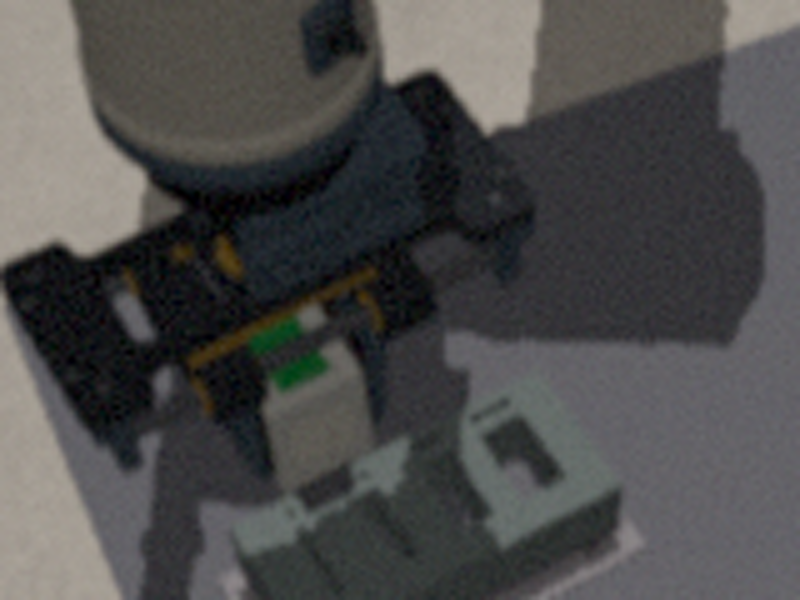

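```bash
python3 - <<'E'
from h import *
s=observe(); R=Ro.from_euler('xyz',s["tcp_rot"]).as_matrix(); T=s["ee_pos"]
f=vision.grab_frame("scene"); v=cv2.GaussianBlur(f["frame"],(0,0),.5)
# casing mid = TCP - 17.3 along world z up: TCP z 48.2 <-> mid 65.5
M=T-17.3*R[:,0]
L=lambda x,y,z: M+ x*(-R[:,2])+ y*(-R[:,1]) - z*R[:,0]
for nm,p in dict(fl_top=(22,-20,27.5),fr_top=(22,20,27.5),fl_bot=(22,-20,-27.5),fr_bot=(22,20,-27.5)).items():
    q=proj(f,L(*p))[0]; print(nm,q.round(2),"crop",((q-[200,140])*5).round(0))
# slot0..3 mouth and bed corners, crop pixels, with centre estimate of top cam
a=np.radians(7.1);ux=np.array([np.cos(a),np.sin(a),0]);uy=np.array([-ux[1],ux[0],0]);C=np.array([574.9,-173.85,54])
for x,y in ((36,-79),(36,79),(-36,79),(20,39.5),(20,62.5),(-20,39.5),(-20,62.5)): print(x,y,((proj(f,C+x*ux+y*uy)[0]-[200,140])*5).round(0))
# horizontal edge profile of casing mid-front at several rows
for z in (-5,-12,-20):
    q=[proj(f,L(22,y,z))[0] for y in np.arange(-26,27,1.)]; q=np.float32(q)
    pr=cv2.remap(v[...,0],q[:,0].copy(),q[:,1].copy(),cv2.INTER_LINEAR).ravel(); print(z,pr[:14],pr[-14:])
pr=0
for y in range(-10,11,4):
    q=np.float32([proj(f,L(22,y,z))[0] for z in np.arange(-34,-19,1.)]); pr=pr+cv2.remap(v[...,0].astype(np.float32),q[:,0].copy(),q[:,1].copy(),cv2.INTER_LINEAR).ravel()/6
print("z -34..-20",pr.astype(int))
E
```

```text
fl_top [253.36 223.54] crop [267. 418.]
fr_top [272.19 214.17] crop [361. 371.]
fl_bot [256.59 238.75] crop [283. 494.]
fr_bot [274.47 229.67] crop [372. 448.]
36 -79 [305. 652.]
36 79 [621. 485.]
-36 79 [537. 370.]
20 39.5 [526. 499.]
20 62.5 [570. 475.]
-20 39.5 [480. 433.]
-20 62.5 [524. 411.]
-5 [26 26 35 44 56 69 78 83 85 84 83 84 85 87] [87 86 85 84 81 78 71 57 44 38 33 33 33 35]
-12 [43 48 53 60 69 77 82 85 85 85 86 86 86 88] [88 86 85 85 82 79 73 66 57 48 43 43 45 49]
-20 [54 54 56 60 65 69 75 80 83 82 82 82 81 82] [84 85 85 84 81 77 73 69 62 57 55 53 54 54]
z -34..-20 [49 50 50 51 52 54 57 62 66 70 73 76 79 81 82]
```

```bash
python3 - <<'E'
from h import *
f=vision.grab_frame("scene"); im0=cv2.imread("pics/scene0.png")[...,1].astype(np.float32)
a=np.radians(7.1);ux=np.array([np.cos(a),np.sin(a),0]);uy=np.array([-ux[1],ux[0],0]);C=np.array([574.9,-173.85,54])
ys=np.arange(-90,90,1.)
for xr in (np.arange(-14,-3,2.),):
    pr=0
    for x in xr:
        q=np.float32(proj(f,C+x*ux+ys[:,None]*uy)); pr=pr+cv2.remap(im0,q[:,0].copy(),q[:,1].copy(),cv2.INTER_CUBIC).ravel()/len(xr)
    for i in range(0,180,12): print(int(ys[i]),pr[i:i+12].astype(int))
xs=np.arange(-45,46,1.);pr=0
for y in (-34,0,34):
    q=np.float32(proj(f,C+xs[:,None]*ux+y*uy)); pr=pr+cv2.remap(im0,q[:,0].copy(),q[:,1].copy(),cv2.INTER_CUBIC).ravel()/3
print("x")
for i in range(0,91,12): print(int(xs[i]),pr[i:i+12].astype(int))
E
```

```text
-90 [112 107 106 103  94  80  66  53  45  47  57  72]
-78 [ 86  97 103 104 103 103 103 102 102 102 103 103]
-66 [103 103 103 102 102 102 102 103 104  99  87  71]
-54 [ 58  52  55  67  82  93 100 103 103 103 103 104]
-42 [103 103 104 103 102 102 102 102 102 103 104 104]
-30 [104 103 102 102 100  93  79  65  55  48  44  43]
-18 [ 41  41  45  54  68  83  94 100 102 103 103 102]
-6 [102 102 104 104 103 103 103 102 101 101 101  97]
6 [88 75 62 53 48 46 46 46 46 45 44 43]
18 [ 43  43  41  44  54  68  82  92 100 102 102 103]
30 [103 103 103 102 103 102  97  88  77  63  51  46]
42 [46 47 47 46 46 46 44 42 42 45 46 45]
54 [ 44  43  42  41  45  55  67  80  92  99 102 102]
66 [103 104 104 103 103 103 103 103 103 104 103 101]
78 [99 98 96 93 92 92 92 93 94 93 91 91]
x
-45 [ 91  91  92  92  91  91  93  96  99 101 103 104]
-33 [104 103 103 103 104 104 104 103 103 103 104 105]
-21 [105 103 102 103 105 106 106 105 104 103 102 102]
-9 [102 102 102 100 100 102 103 104 104 103 103 101]
3 [101 102 103 103 104 104 104 103 103 103 103 103]
15 [103 103 103 103 102 101 102 103 104 103 102 102]
27 [102 102 102 102 102  99  93  84  72  60  53  49]
39 [46 46 46 47 48 49 47]
```

```bash
python3 -m crank '35 2.4 0.5 0 30;60 2.4 0.5 0 30;66 2.4 0.5 0 30;69 2.4 0.5 0 30;70 2.4 0.5 0 30;70 2.4 0.5 0 30;70 2.4 0.5 0 30' 15; python3 -m crank '1 0 0 0 30;2 0 0 0 30;2 0 0 0 30;2 0 0 0 30'; python3 -m crank '1 0 0 0 30;1 0 0 0 30;1 0 0 0 30'; python3 -c "
from h import *
goto(581.3,-225.25,94,97.1)"
```

```text
t: 6.67
ee_pos: [582.0, -226.2, 98.5]
tcp_rot: [1.104, 1.569, -1.913]
ft_force: [0.5, -0.8, -1.8]
opening: 39.9
t: 7.0
ee_pos: [582.1, -226.3, 96.7]
tcp_rot: [1.279, 1.569, -1.739]
ft_force: [-0.8, 0.7, -1.5]
opening: 40.0
t: 7.25
ee_pos: [582.1, -226.2, 95.6]
tcp_rot: [1.195, 1.569, -1.823]
ft_force: [0.9, -0.3, -1.2]
opening: 39.6
t 7.25 ee [ 582.06 -226.23   95.63] tilt 0.11 ft [ 0.9  -0.29 -1.21] op 39.6
toolaxes x,y,z [[-0.0, -0.002, -1.0], [0.124, -0.992, 0.002], [-0.992, -0.124, 0.001]] yang -82.9
shift [ 1.63 -1.07  0.63] roll -0.002365000790348404
```

```bash
for i in 1 ; do python3 -m crank '1 0 0 0 30;1 0 0 0 30;1 0 0 0 30'|egrep 'ee|force'; python3 -m crank '1 0 0 0 30;1 0 0 0 30;1 0 0 0 30'|egrep 'ee|force'; python3 -m crank '1 0 0 0 30;1 0 0 0 30;1 0 0 0 30'|egrep 'ee|force';  done
```

```text
ee_pos: [582.0, -226.2, 94.5]
ft_force: [-1.1, 0.1, -1.6]
ee_pos: [582.1, -226.2, 93.6]
ft_force: [0.3, -0.2, 1.4]
ee_pos: [582.1, -226.3, 92.7]
ft_force: [0.1, -0.6, 1.6]
```

```bash
python3 -m crank '1 0 0 0 30;1 0 0 0 30;1 0 0 0 30;1 0 0 0 30'
python3 - <<'E'
from h import *
f=vision.grab_frame("scene"); x,y=200,160
cv2.imwrite("pics/d1.png",cv2.resize(f["frame"][y:y+120,x:x+160],(800,600),interpolation=cv2.INTER_CUBIC)[:,:,::-1])
E
```

```text
t: 8.33
ee_pos: [582.1, -226.3, 91.7]
tcp_rot: [1.242, 1.569, -1.775]
ft_force: [-1.6, 0.2, 4.0]
opening: 40.1
```

View pics/d1.png

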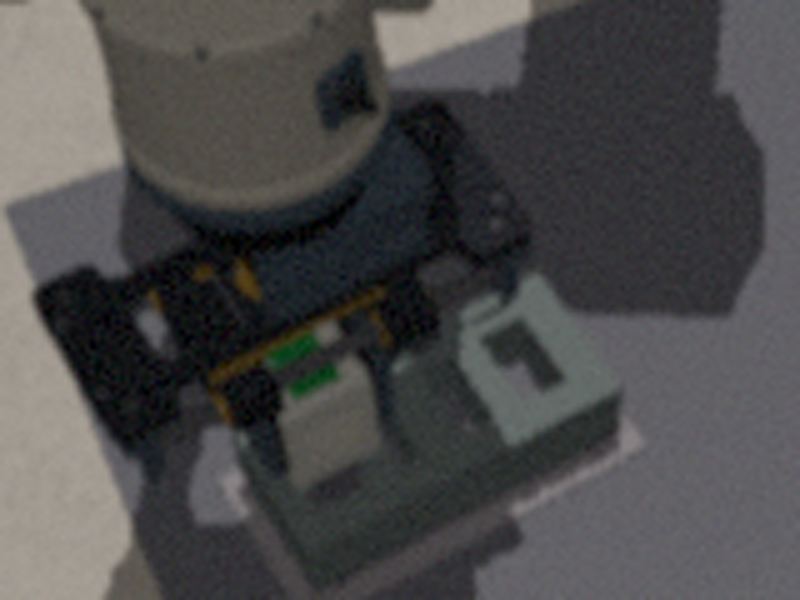

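Step 2 looks done: the cassette stands on slot 0 (casing at crop (330,430)) with about 5 N of contact. Next I'll lift and probe slot 1.

```bash
python3 -m crank '-8 0 0 0 30;-8 0 0 0 30;-8 -17 0.5 0 30;-8 -35 0.5 0 30;-8 -35 0.5 0 30;-8 -35 0.5 0 30;-8 -35 0.5 0 30'; python3 -c "
from h import *
s=observe();d=s['ee_pos'][:2]-[574.9,-173.85];print('rack x,y',d@[.9923,.1236],d@[-.1236,.9923])
f=vision.grab_frame('scene'); x,y=200,160
cv2.imwrite('pics/e1.png',cv2.resize(f['frame'][y:y+120,x:x+160],(800,600),interpolation=cv2.INTER_CUBIC)[:,:,::-1])
goto(0,0,0,97.1)"
```

```text
t: 8.97
ee_pos: [577.5, -191.6, 99.8]
tcp_rot: [1.398, 1.569, -1.619]
ft_force: [0.2, -0.5, -0.6]
opening: 39.7
rack x,y 0.341450848949292 -17.94263886201393
t 9.02 ee [ 577.47 -191.9    99.71] tilt 0.12 ft [ 0.91  0.26 -1.66] op 40.1
toolaxes x,y,z [[-0.0, -0.002, -1.0], [0.124, -0.992, 0.002], [-0.992, -0.124, 0.0]] yang -82.9
shift [  99.35 -261.98  549.31] roll -0.0033525553735671565
```

View pics/e1.png

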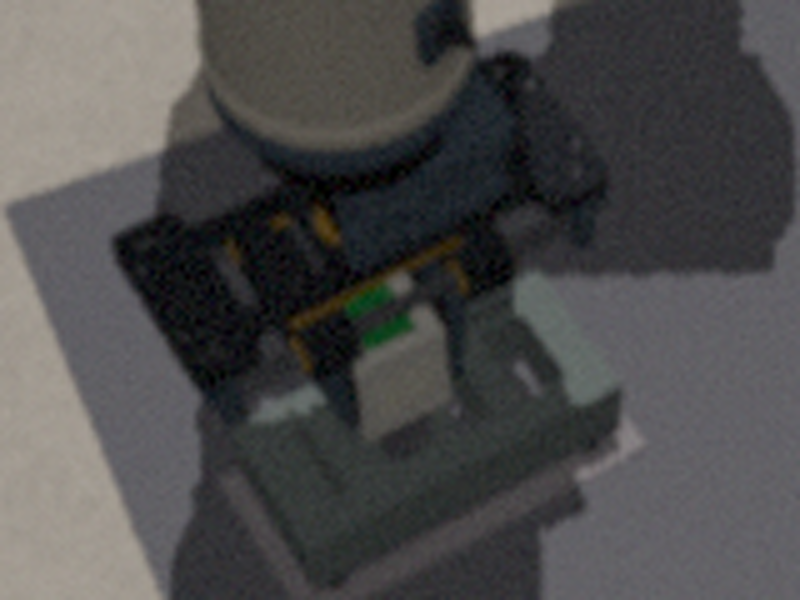

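The cassette is centred over slot 1: casing at crop (405,390), collar at about (415,440), slot 0 free at (320,460). Next I'll probe.

```bash
python3 -m crank '2 0 0 0 30;4 0 0 0 30;5 0 0 0 30;5 0 0 0 30'|egrep 'ee|force'; python3 -m crank '1.5 0 0 0 30;1.5 0 0 0 30;1.5 0 0 0 30'|egrep 'ee|force';python3 -m crank '1.5 0 0 0 30;1.5 0 0 0 30;1.5 0 0 0 30'|egrep 'ee|force'
```

```text
ee_pos: [577.3, -192.1, 94.3]
ft_force: [-0.5, 0.5, -0.9]
ee_pos: [577.4, -192.2, 92.9]
ft_force: [-0.3, 0.6, 1.6]
ee_pos: [577.4, -192.2, 91.5]
ft_force: [-0.4, 0.0, 5.0]
```

```bash
python3 -m crank '0 -1 0 0 30;0 -1 0 0 30;0 -1 0 0 30'|egrep 'ee|force'; python3 -m crank '0 -1 0 0 30;0 -1 0 0 30;0 -1 0 0 30'|egrep 'ee|force';python3 -m crank '0 1 0 0 30;0 2 0 0 30;0 3 0 0 30;0 3 0 0 30'|egrep 'ee|force';python3 -m crank '0 1 0 0 30;0 1 0 0 30;0 1 0 0 30'|egrep 'ee|force'; python3 -c "
from h import *
s=observe();d=s['ee_pos'][:2]-[574.9,-173.85];print('rack x,y',d@[.9923,.1236],d@[-.1236,.9923])"
```

```text
ee_pos: [577.6, -191.4, 91.7]
ft_force: [0.1, -2.5, 4.0]
ee_pos: [577.6, -190.5, 91.8]
ft_force: [0.7, -3.2, 4.3]
ee_pos: [577.8, -193.3, 91.6]
ft_force: [-0.4, 2.6, 4.2]
ee_pos: [577.8, -194.3, 91.6]
ft_force: [-0.1, 2.8, 4.5]
rack x,y 0.3492088448842059 -20.639805793444626
```

Slot 1 doesn't accept it: about 4–5 N throughout, sliding over ±2 mm. Next is slot 2.

```bash
python3 -m crank '-8 0 0 0 30;-8 0 0 0 30;-8 -18 0 0 30;-8 -36.7 0.5 0 30;-8 -36.7 0.5 0 30;-8 -36.7 0.5 0 30;-8 -36.7 0.5 0 30' | egrep 'ee|force';python3 -m crank '2 0 0 0 30;4 0 0 0 30;5 0 0 0 30;5 0 0 0 30'|egrep 'ee|force'; python3 -m crank '1.5 0 0 0 30;1.5 0 0 0 30;1.5 0 0 0 30'|egrep 'ee|force';python3 -m crank '1.5 0 0 0 30;1.5 0 0 0 30;1.5 0 0 0 30'|egrep 'ee|force'; python3 -c "
from h import *
s=observe();d=s['ee_pos'][:2]-[574.9,-173.85];print('rack x,y',d@[.9923,.1236],d@[-.1236,.9923])"
```

```text
ee_pos: [573.0, -158.3, 99.7]
ft_force: [0.2, -0.4, -1.0]
ee_pos: [572.9, -158.6, 94.3]
ft_force: [-0.8, -0.4, -0.8]
ee_pos: [573.0, -158.8, 92.8]
ft_force: [0.3, 0.3, 1.8]
ee_pos: [573.0, -158.8, 91.5]
ft_force: [-1.3, 0.0, 4.6]
rack x,y 0.02774674940434881 15.192209692281796
```

```bash
python3 -m crank '0 -0.7 0 0 30;0 -0.7 0 0 30;0 -0.7 0 0 30'|egrep 'ee|force'; python3 -m crank '0 -0.7 0 0 30;0 -0.7 0 0 30;0 -0.7 0 0 30'|egrep 'ee|force';python3 -m crank '0 -0.7 0 0 30;0 -0.7 0 0 30;0 -0.7 0 0 30'|egrep 'ee|force'; python3 -c "
from h import *
s=observe();d=s['ee_pos'][:2]-[574.9,-173.85];print('rack x,y',d@[.9923,.1236],d@[-.1236,.9923])"
```

```text
ee_pos: [573.1, -158.3, 91.6]
ft_force: [-1.0, -3.1, 5.0]
ee_pos: [573.2, -157.7, 91.7]
ft_force: [-0.7, -2.5, 4.1]
ee_pos: [573.2, -156.9, 91.7]
ft_force: [0.3, -2.6, 4.5]
rack x,y 0.41000340492160386 16.993208038741436
```

```bash
python3 -m crank '0 -0.7 0 0 30;0 -0.7 0 0 30;0 -0.7 0 0 30'|egrep 'ee|force'; python3 -m crank '0 -0.7 0 0 30;0 -0.7 0 0 30;0 -0.7 0 0 30'|egrep 'ee|force'; python3 - <<'E'
from h import *
s=observe();d=s['ee_pos'][:2]-[574.9,-173.85];print('rack x,y',d@[.9923,.1236],d@[-.1236,.9923])
f=vision.grab_frame('scene'); x,y=240,180
cv2.imwrite('pics/g1.png',cv2.resize(f['frame'][y:y+75,x:x+100],(800,600),interpolation=cv2.INTER_CUBIC)[:,:,::-1])
E
```

```text
ee_pos: [573.2, -156.1, 91.7]
ft_force: [0.9, -1.2, 3.8]
ee_pos: [573.1, -155.4, 91.7]
ft_force: [-0.3, -1.6, 3.4]
rack x,y 0.4763109203882896 18.546137317750876
```

View pics/g1.png

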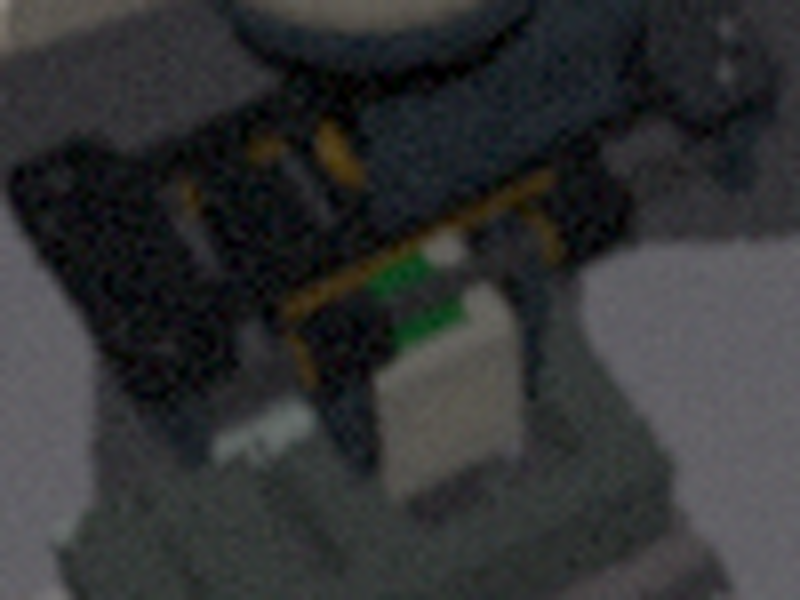

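```bash
python3 -m crank '0 1 0 0 30;0 2 0 0 30;0 2.7 0 0 30;0 2.7 0 0 30'|egrep 'ee|force'; python3 -m crank '0 0.7 0 0 30;0 0.7 0 0 30;0 0.7 0 0 30'|egrep 'ee|force';python3 -m crank '0 0.7 0 0 30;0 0.7 0 0 30;0 0.7 0 0 30'|egrep 'ee|force'; python3 -m crank '0 0.7 0 0 30;0 0.7 0 0 30;0 0.7 0 0 30'|egrep 'ee|force';python3 -m crank '0 0.7 0 0 30;0 0.7 0 0 30;0 0.7 0 0 30'|egrep 'ee|force'; python3 -c "
from h import *
s=observe();d=s['ee_pos'][:2]-[574.9,-173.85];print('rack x,y',d@[.9923,.1236],d@[-.1236,.9923])"
```

```text
ee_pos: [573.2, -157.9, 91.6]
ft_force: [-0.5, 3.0, 4.2]
ee_pos: [573.2, -158.6, 91.6]
ft_force: [-0.2, 3.0, 4.4]
ee_pos: [573.2, -159.3, 91.5]
ft_force: [0.4, 2.7, 4.4]
ee_pos: [573.3, -160.1, 91.6]
ft_force: [-0.7, 2.2, 4.2]
ee_pos: [573.5, -160.9, 91.6]
ft_force: [-0.7, 1.8, 4.9]
rack x,y 0.19087043196448827 13.046472862204572
```

```bash
python3 -m crank '-8 0 0 0 30;-8 0 0 0 30;-8 -18 0 0 30;-8 -37.7 0.2 0 30;-8 -37.7 0.2 0 30;-8 -37.7 0.2 0 30;-8 -37.7 0.2 0 30' | egrep 'ee|force';python3 -m crank '2 0 0 0 30;4 0 0 0 30;5 0 0 0 30;5 0 0 0 30'|egrep 'ee|force'; python3 -m crank '1.5 0 0 0 30;1.5 0 0 0 30;1.5 0 0 0 30'|egrep 'ee|force';python3 -m crank '1.5 0 0 0 30;1.5 0 0 0 30;1.5 0 0 0 30'|egrep 'ee|force'; python3 -c "
from h import *
s=observe();d=s['ee_pos'][:2]-[574.9,-173.85];print('rack x,y',d@[.9923,.1236],d@[-.1236,.9923])"
```

```text
ee_pos: [568.8, -123.8, 99.6]
ft_force: [-0.2, -0.8, -2.1]
ee_pos: [568.7, -124.2, 94.2]
ft_force: [-0.9, -0.4, -0.7]
ee_pos: [568.6, -124.2, 92.6]
ft_force: [-0.3, 0.9, -2.2]
ee_pos: [568.6, -124.2, 91.0]
ft_force: [0.9, 0.5, -1.3]
rack x,y -0.14981628943162573 50.05539069257775
```

The foot enters slot 3 without force. Now I'll check the sideways play: about 0.75 mm each way means it fits here, and about 3.75 mm would mean slot 2 is the right one.

```bash
python3 -m crank '2 0 0 0 30;2 0 0 0 30;2 0 0 0 30'|egrep 'ee|force'; python3 -m crank '0 -0.8 0 0 30;0 -0.8 0 0 30;0 -0.8 0 0 30'|egrep 'ee|force';python3 -m crank '0 -0.7 0 0 30;0 -0.7 0 0 30;0 -0.7 0 0 30'|egrep 'ee|force'; python3 -m crank '0 -0.7 0 0 30;0 -0.7 0 0 30;0 -0.7 0 0 30'|egrep 'ee|force'; python3 -c "
from h import *
s=observe();d=s['ee_pos'][:2]-[574.9,-173.85];print('rack x,y',d@[.9923,.1236],d@[-.1236,.9923])"
```

```text
ee_pos: [568.5, -124.1, 88.9]
ft_force: [0.1, -0.4, -1.6]
ee_pos: [568.6, -124.0, 89.0]
ft_force: [-0.6, -5.7, -2.5]
ee_pos: [568.5, -124.0, 89.0]
ft_force: [-0.4, -6.3, -3.8]
ee_pos: [568.5, -123.9, 89.0]
ft_force: [-0.6, -6.7, -3.3]
rack x,y -0.15909246898780427 50.34515505328428
```

```bash
python3 -m crank '0 0.7 0 0 30;0 0.7 0 0 30;0 0.7 0 0 30'|egrep 'ee|force'; python3 -m crank '0 0.7 0 0 30;0 0.7 0 0 30;0 0.7 0 0 30'|egrep 'ee|force'; python3 -m crank '0 0.7 0 0 30;0 0.7 0 0 30;0 0.7 0 0 30'|egrep 'ee|force'; python3 -m crank '0 0.7 0 0 30;0 0.7 0 0 30;0 0.7 0 0 30'|egrep 'ee|force';  python3 -c "
from h import *
s=observe();d=s['ee_pos'][:2]-[574.9,-173.85];print('rack x,y',d@[.9923,.1236],d@[-.1236,.9923])"
```

```text
ee_pos: [568.6, -124.5, 89.0]
ft_force: [-0.1, 0.5, -1.3]
ee_pos: [568.7, -125.2, 89.0]
ft_force: [-0.1, -0.9, -1.4]
ee_pos: [568.7, -125.6, 89.0]
ft_force: [1.2, 3.9, -0.9]
ee_pos: [568.7, -125.7, 88.9]
ft_force: [0.9, 6.9, -0.8]
rack x,y -0.17819259508386395 48.53788344487478
```

The total play is about 1.5 mm (48.7 to 50.3), which is exactly the fit for slot 3. I'll centre it and lower gently.

```bash
python3 -m crank '0 -0.9 0 0 30;0 -0.9 0 0 30;0 -0.9 0 0 30'|egrep 'ee|force'; python3 -m crank '2 0 0 0 30;4 0 0 0 30;6 0 0 0 30;8 0 0 0 30;8 0 0 0 30'|egrep 'ee|force'; python3 -m crank '2 0 0 0 30;4 0 0 0 30;4 0 0 0 30;4 0 0 0 30'|egrep 'ee|force'; python3 -m crank '1 0 0 0 30;2 0 0 0 30;2 0 0 0 30;2 0 0 0 30'|egrep 'ee|force'
```

```text
ee_pos: [568.6, -125.0, 88.9]
ft_force: [1.4, 0.5, -0.4]
ee_pos: [568.4, -125.0, 80.4]
ft_force: [-0.0, 0.9, -1.9]
ee_pos: [568.3, -125.0, 76.3]
ft_force: [-0.0, 0.3, -1.0]
ee_pos: [568.3, -125.0, 74.2]
ft_force: [0.3, 0.4, -1.3]
```

```bash
python3 -m crank '1 0 0 0 30;1 0 0 0 30;1 0 0 0 30'|egrep 'ee|force'; python3 -m crank '1 0 0 0 30;1 0 0 0 30;1 0 0 0 30'|egrep 'ee|force'; python3 -c "
from h import *
s=observe();d=s['ee_pos'][:2]-[574.9,-173.85];print('rack x,y',d@[.9923,.1236],d@[-.1236,.9923])"
```

```text
ee_pos: [568.2, -125.0, 73.2]
ft_force: [0.3, -0.5, -1.3]
ee_pos: [568.3, -125.0, 72.2]
ft_force: [0.9, -0.5, -1.3]
rack x,y -0.5218723770565373 49.29700442463007
```

```bash
python3 -m crank '0.7 0 0 0 30;0.7 0 0 0 30;0.7 0 0 0 30'|egrep 'ee|force'; python3 -m crank '0.7 0 0 0 30;0.7 0 0 0 30;0.7 0 0 0 30;0.7 0 0 0 30'|egrep 'ee|force'
```

```text
ee_pos: [568.3, -125.0, 71.5]
ft_force: [-0.3, 0.2, 0.4]
ee_pos: [568.3, -125.0, 70.9]
ft_force: [-0.1, -0.0, 2.1]
```

The collar now rests on the bed, with about 3 N of contact at TCP z 71–72, where it was expected. I'll release and retract.

```bash
python3 -m crank '0 0 0 0 48;0 0 0 0 55;0 0 0 0 70;0 0 0 0 90;0 0 0 0 100;0 0 0 0 100;0 0 0 0 100;0 0 0 0 100' | egrep 'ee|force|open'; python3 -m crank '-10 0 0 0 100;-30 0 0 0 100;-60 0 0 0 100;-100 0 0 0 100;-130 0 0 0 100;-130 0 0 0 100;-130 0 80 0 100;-130 0 120 0 100;-130 0 160 0 100;-130 0 200 0 100;-130 0 200 0 100;-130 0 200 0 100;-130 0 200 0 100'
python3 - <<'E'
from h import *
for n in("top","scene"):
    f=vision.grab_frame(n); cv2.imwrite(f"pics/z{n}.png",f["frame"][:,:,::-1])
    hsv=cv2.cvtColor(f["frame"],cv2.COLOR_RGB2HSV)
    g=((hsv[...,0]>50)&(hsv[...,0]<75)&(hsv[...,1]>130)&(hsv[...,2]>50)).astype(np.uint8)
    k,l,st,c=cv2.connectedComponentsWithStats(g)
    for i in range(1,k):
        if st[i,4]>40:
            z=117 if c[i][1]>0 and ((n=="top" and c[i][0]>300) or (n=="scene" and c[i][0]<350)) else 93
            p=cast(f,c[i],z)[0]; d=p[:2]-[574.9,-173.85]
            print(n,c[i].round(1),st[i,4],z,p.round(1),"rack",(d@[.9923,.1236]).round(1),(d@[-.1236,.9923]).round(1))
x,y=230,190
cv2.imwrite('pics/zz.png',cv2.resize(f['frame'][y:y+90,x:x+120],(800,600),interpolation=cv2.INTER_CUBIC)[:,:,::-1])
E
```

```text
ee_pos: [568.3, -125.0, 70.8]
ft_force: [0.5, 0.6, 1.0]
opening: 87.5
t: 22.57
ee_pos: [368.8, -149.2, 201.9]
tcp_rot: [1.48, 1.566, -1.54]
ft_force: [0.1, -1.2, -0.1]
opening: 91.1
top [ 19.5 177.4] 46 93 [754.4 498.   93. ] rack 261.1 644.5
top [ 21.6 196.6] 47 93 [714.9 490.6  93. ] rack 221.1 642.0
top [208.3 248.6] 150 93 [604.4 123.   93. ] rack 65.9 290.9
top [336.7 262.2] 157 117 [ 569.2 -123.4  117. ] rack 0.5 50.8
top [143.3 285.1] 161 93 [535.8 245.2  93. ] rack 13.0 420.7
top [141.1 321. ] 164 93 [467.8 246.5  93. ] rack -54.4 430.3
scene [427.  135.8] 55 93 [466.2 244.4  93. ] rack -56.2 428.5
scene [441.5 155.8] 58 93 [534.6 242.8  93. ] rack 11.5 418.4
scene [411.3 196.9] 86 93 [608.4 118.6  93. ] rack 69.3 286.1
scene [303.2 215.1] 85 117 [ 567.9 -125.3  117. ] rack -0.9 49.1
scene [400.1 286.8] 132 93 [790.9 -12.8  93. ] rack 234.2 133.1
```

View pics/ztop.png

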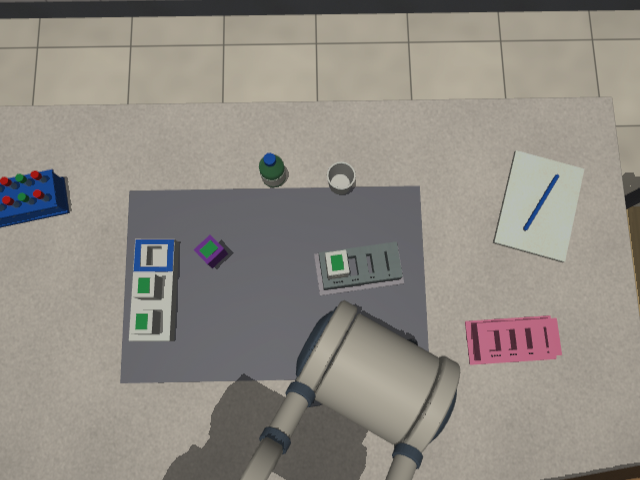

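View pics/zz.png

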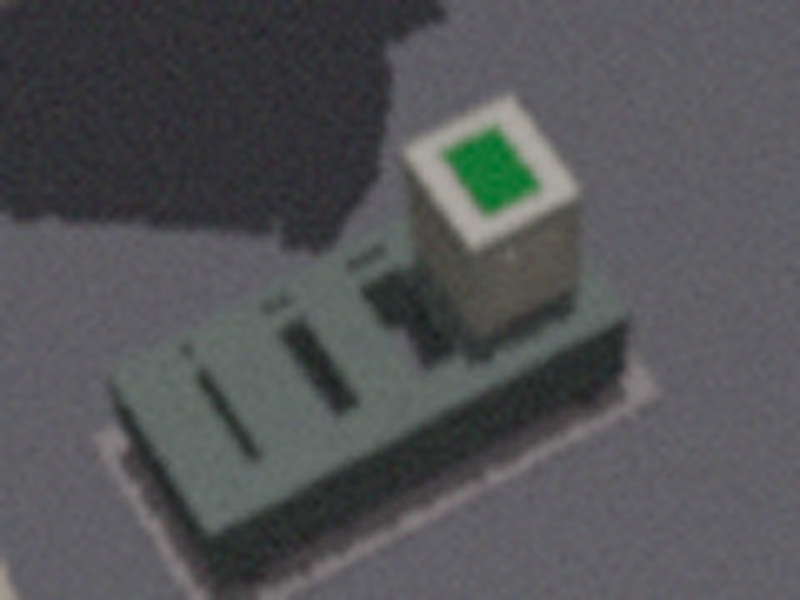

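The crop shows the cassette upright in slot 3: strip at (490,170), and a thin black collar line resting on the bed at (525,325). In the top view it is at (337,262), the blue bay is empty at (154,255), and the other two cassettes are at (143,285) and (141,321), unmoved. The bottle and cup are also where they were.

```bash
python3 -c "
from workcell import arm
print(arm.hand_in())"
```

```text
the job is handed in; nothing more can be done
None
```

The blue bay's cassette is standing fully home in slot 3, released, and I handed the job in at about 23 s of the 58 s allowed. The interface gave no verdict, so this rests on my own checks.

- **Slots 0 to 2:** I set the foot on slot 0 with about 5 N. I then tried slots 1 and 2, sliding about ±2 to 3 mm at 4–5 N. Neither accepted it.
- **Slot 3:** The foot went in without force. Its side-to-side play was about 1.5 mm, which matches the right fit. I lowered it until the collar met the bed with about 3 N, then let go and backed off.
- **Last checks:** Both cameras show the cassette upright with its collar on the bed. The other two cassettes are within about 0.1 mm of their start in the top view, and the bottle and cup look unmoved.
- **Disagreements:** The two cameras differ by about 1.7 mm on the cassette's place along the rack. They lie either side of the slot centre I found by touch, and both readings are within the 6 mm allowed. My first measurement of the rack's outline was also about 1.5 to 2 mm off along the rack. I corrected it from the slot edges and by touch.

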